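# Put the blood-grouping reagent vials back into their own holders

### The arm

A 6-joint arm with a two-finger parallel gripper is mounted at the origin on a cart in front of the work surface, level with it; the furniture and walls round the work are solid. World frame = base frame: x ahead of the robot, y to its left, z up, the work surface at z = 0. Lengths are in m, angles in rad, forces in N, time in s.
With the tool pointing down it reaches from about 0.375 to 0.975 m from the base axis. Payload 3.8 kg.
Tool frame: the origin (TCP) lies midway between the tips of the shut fingers; the grasp point (between the pads) lies 19 mm behind it; z points along the fingers, y is the line along which they close (so a half turn about z gives the same grasp; the last joint's range is limited). The gripper opens to 85 mm and grips with 20 to 120 N. Pads are 22 mm wide; open, the fingers measure 114 mm over their backs; the gripper's body (76 mm by 85 mm) begins 54 mm behind the grasp point. The pads swing forward as they close: fully open they stand 13 mm farther back than shut.
Start: joints at [1.227, 0.264, 1.604, -0, 1.274, -0.037], TCP at [0.204, 0.643, 0.231] pointing down, gripper open.
Joint ranges: [-2.63, 2.63], [-0.94, 2.18], [0.31, 2.57], [-1.31, 4.45], [0, 2.66], [-2.55, 2.55]. Speed limits (rad/s): [2.57, 2.57, 3.14, 3.14, 3.14, 3.14].

### API

Orientations are given as [roll, pitch, yaw] about the fixed x, y, z axes, in that order (R = Rz(yaw) Ry(pitch) Rx(roll)).
In Python, from bench import manip, read_camera, get_calibration gives the robot as it stands.
- The arm moves only by the tool send_rows, never from a script. Its argument "increments" is one flat list of numbers, 7 for each row, row after row: the shift along the tool's x, y, z in m, then the turn, a rotation vector about the tool's x, y, z in rad, then the closure, from 0 (fully open) to 1 (shut). A call has exactly 5 rows; each row shifts and turns the commanded pose from where the row before left it, along the tool's axes as they then stand; what a row does not reach is not made up. A row lasts 1/10 s, in which the tool goes at most 50 mm and 8.59 degrees, less where a joint would pass 70% of its speed; a pose out of reach is approached as far as the arm can. A call is refused whole if a number of a shift passes 0.05 or a number of a turn 0.15, either way. A call with a gripper value outside its range is refused whole. The fingers move at their own pace and stop on an object; the grip force is fixed at half the most. Time passes only in rows, so rows that do not move let the fingers close, or fill a call up. It gives the time, the measured TCP pose, the force, the opening and the grip force at its end, in the units of the state.
- manip.read_state(): the state, without advancing time (a new reading comes with each control period).
- read_camera(name): name is "side" or "top"; returns (picture, depth): 400x640x3 uint8, red, green, blue; 400x640 float32, m along the optical axis (not along the pixel's ray), 0 where there is no reading.
- get_calibration(name): a dict with "camera_matrix" (3x3 intrinsics, pixels), "extrinsics" (4x4, takes a point from world to camera coordinates). Camera axes: x right, y up, looking along -z (the intrinsics and any distortion apply to the point x, -y, -z); pixel columns grow to the right and rows downward; lengths in m; the calibration is good to about 2 mm. A picture is of the moment at which its call begins. get_calibration takes no time and is no camera call.
- manip.finish_job(): hands the job in; it is judged then, once.
The state is a dict: "t": time; "joint_pos": joint angles; "qvel": joint speeds; "joint_torque": joint torques, N m; "position": TCP position; "orientation": TCP orientation; "contact_force": force on the tool from outside, world axes, zero at the start; "wrist_torque": the same for the moment, N m; "opening": finger opening in m; "grasp_force": force on a finger pad.
Only numpy, scipy, OpenCV 4.12 (cv2) and the standard library are available. Lean on these libraries where they do the work, as an engineer would, in place of code of your own. Each camera call takes 0.05 s, during which the arm holds its last target. There are 200 camera calls.

### The job

The four blood-grouping reagent vials were put back in each other's holders: swap them round so that every vial stands upright, fully down in the socket of the holder that has the colour of its cap, with the spare grey holder free for setting one aside on the way. Set them down without dropping or tipping any over, leave the sample tube rack beside the tray where it stands, and let go of every vial.

Things in the scene. Friction and masses are not known exactly. Their poses are not given: they have to be found in the camera images.
- vial_blue_center (a point): centre (half-way up) of the blue reagent vial: white round plastic bottle, 28 mm in diameter and 90 mm tall, with a blue ribbed screw cap (29 mm in diameter, the top 30 mm) and a blue band round its white body; flat foot; about 60 g. This point is 45 mm above its foot and 45 mm below the top of the cap; its z axis runs up the vial
- vial_yellow_center (a point): centre (half-way up) of the yellow reagent vial: white round plastic bottle, 28 mm in diameter and 90 mm tall, with a yellow ribbed screw cap (29 mm in diameter, the top 30 mm) and a yellow band round its white body; flat foot; about 60 g. This point is 45 mm above its foot and 45 mm below the top of the cap; its z axis runs up the vial
- vial_red_center (a point): centre (half-way up) of the red reagent vial: white round plastic bottle, 28 mm in diameter and 90 mm tall, with a red ribbed screw cap (29 mm in diameter, the top 30 mm) and a red band round its white body; flat foot; about 60 g. This point is 45 mm above its foot and 45 mm below the top of the cap; its z axis runs up the vial
- vial_green_center (a point): centre (half-way up) of the green reagent vial: white round plastic bottle, 28 mm in diameter and 90 mm tall, with a green ribbed screw cap (29 mm in diameter, the top 30 mm) and a green band round its white body; flat foot; about 60 g. This point is 45 mm above its foot and 45 mm below the top of the cap; its z axis runs up the vial
- holder_blue: the blue vial holder, the home of the vial with the same colour. Fixed; round blue plastic socket on an aluminium foot plate, 68 x 66 x 6 mm. Origin: centre of its underside, z up. Above the origin: socket floor 8 mm (37 mm wide inside), funnel mouth 20 to 28 mm (52 mm wide inside, 60 outside at the rim), top of a standing vial 98 mm. The 5 holders stand in a row, 74 mm apart, in a low white tray
- holder_yellow: the yellow vial holder, the home of the vial with the same colour. Fixed; round yellow plastic socket on an aluminium foot plate, 68 x 66 x 6 mm. Origin: centre of its underside, z up. Above the origin: socket floor 8 mm (37 mm wide inside), funnel mouth 20 to 28 mm (52 mm wide inside, 60 outside at the rim), top of a standing vial 98 mm. The 5 holders stand in a row, 74 mm apart, in a low white tray
- holder_red: the red vial holder, the home of the vial with the same colour. Fixed; round red plastic socket on an aluminium foot plate, 68 x 66 x 6 mm. Origin: centre of its underside, z up. Above the origin: socket floor 8 mm (37 mm wide inside), funnel mouth 20 to 28 mm (52 mm wide inside, 60 outside at the rim), top of a standing vial 98 mm. The 5 holders stand in a row, 74 mm apart, in a low white tray
- holder_green: the green vial holder, the home of the vial with the same colour. Fixed; round green plastic socket on an aluminium foot plate, 68 x 66 x 6 mm. Origin: centre of its underside, z up. Above the origin: socket floor 8 mm (37 mm wide inside), funnel mouth 20 to 28 mm (52 mm wide inside, 60 outside at the rim), top of a standing vial 98 mm. The 5 holders stand in a row, 74 mm apart, in a low white tray
- holder_grey: the grey vial holder, the spare place: empty at the start. Fixed; round grey plastic socket on an aluminium foot plate, 68 x 66 x 6 mm. Origin: centre of its underside, z up. Above the origin: socket floor 8 mm (37 mm wide inside), funnel mouth 20 to 28 mm (52 mm wide inside, 60 outside at the rim), top of a standing vial 98 mm. The 5 holders stand in a row, 74 mm apart, in a low white tray
- sample_rack: bystander to leave alone, loose: white wire rack with three black-capped tubes, 150 x 101 x 108 mm, left of the tray; origin at the centre of its underside
Not all that is in view belongs to the job. There is more than one size of the part that bears vial_green_center; the job needs the smaller.

How it is judged:
By the outcome, as a careful person would: the job done as asked, in the order asked, and still so for the second after the job is handed in, with the robot touching nothing.
It also fails if it takes over 120 s, if anything falls off the work surface, if the arm or the gripper's body presses on something with over 40 N, if the wrist force passes 120 N, or if a joint passes its speed limit or range.

## Working session

There is one attempt and no reset: what is moved stays moved. The work goes in short steps, Python scripts to look and compute and a tool call to move; the robot and the scene stay as the last step left them, time stands still between calls to the robot, and variables do not carry over. Pictures are saved under pics/ and viewed, at most 14 in all, crops included, and the job is handed in when it is done.

Besides the shell and the picture viewer there is one more tool, called after "Call:" by a JSON object that holds its "name" and its "arguments". send_rows: Moves the arm, as the interface text tells. Its arguments: {"type":"object","properties":{"increments":{"type":"array"}},"required":["increments"]}

```bash
mkdir -p pics
python3 - <<'E'
from bench import manip, read_camera, get_calibration
import cv2,numpy as np
for n in("side","top"):
    p,d=read_camera(n); cv2.imwrite(f"pics/{n}0.png",p[:,:,::-1]); np.save(f"{n}0.npy",d)
    c=get_calibration(n); print(n,c)
print(manip.read_state())
E
```

```text
side {'camera_matrix': array([[417.61942106,   0.        , 328.55932568],
       [  0.        , 417.61942106, 193.1232047 ],
       [  0.        ,   0.        ,   1.        ]]), 'extrinsics': array([[-9.99418736e-01, -3.14093873e-02,  1.32529425e-02,
         5.33364490e-01],
       [ 2.90229963e-02, -5.79975891e-01,  8.14116473e-01,
        -2.93157406e-04],
       [-1.78845125e-02,  8.14027896e-01,  5.80550367e-01,
        -1.03145030e+00],
       [ 0.00000000e+00,  0.00000000e+00,  0.00000000e+00,
         1.00000000e+00]])}
top {'camera_matrix': array([[512.21775319,   0.        , 310.58424257],
       [  0.        , 512.21775319, 201.67196977],
       [  0.        ,   0.        ,   1.        ]]), 'extrinsics': array([[ 0.01047717, -0.99992233, -0.00674954,  0.12769052],
       [ 0.99523816,  0.00977346,  0.0969819 , -0.55169456],
       [-0.0969084 , -0.0077335 ,  0.99526326, -1.40657986],
       [ 0.        ,  0.        ,  0.        ,  1.        ]])}
{'t': 0.1, 'joint_pos': array([ 1.22714461e+00,  2.64689959e-01,  1.60527729e+00, -1.39369742e-06,
        1.27370658e+00, -3.69152609e-02]), 'qvel': array([ 0.00021499, -0.00111293, -0.00470246,  0.00060919,  0.00186053,
        0.00125491]), 'joint_torque': array([ 8.34043976e-05, -5.16704249e+01, -3.68588734e+01, -1.41302858e-04,
        6.26970985e-03,  3.41254854e-06]), 'position': array([0.20359769, 0.6428474 , 0.23005682]), 'orientation': array([-3.13951284e+00, -7.54789622e-05,  2.83485652e+00]), 'contact_force': array([ 1.01917762, -0.73547228,  0.15145219]), 'wrist_torque': array([0.02452392, 0.03001224, 0.04208567]), 'grasp_force': 0.0, 'opening': 0.08570031038660457}
```

View pics/side0.png

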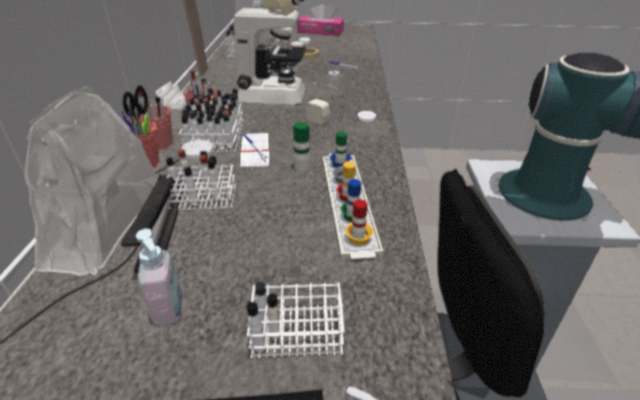

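View pics/top0.png

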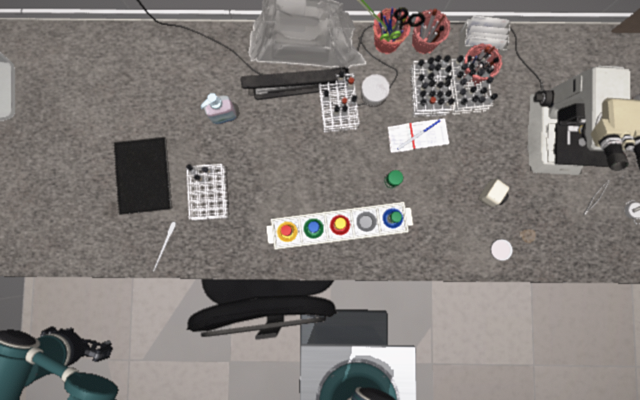

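```bash
cat > h.py <<'E'
import numpy as np,cv2
from bench import manip, read_camera, get_calibration
def cloud(n,d):
    c=get_calibration(n);K=c["camera_matrix"];E=c["extrinsics"]
    v,u=np.mgrid[:400,:640]
    P=np.stack([(u-K[0,2])/K[0,0]*d,-(v-K[1,2])/K[1,1]*d,-d],-1)
    W=(P-E[:3,3])@E[:3,:3]; W[d==0]=np.nan
    return W
def onplane(n,u,v,z):
    c=get_calibration(n);K=c["camera_matrix"];E=c["extrinsics"];R=E[:3,:3]
    o=-R.T@E[:3,3]; r=R.T@np.array([(u-K[0,2])/K[0,0],-(v-K[1,2])/K[1,1],-1])
    return o+r*(z-o[2])/r[2]
E
python3 - <<'E'
from h import *
np.set_printoptions(precision=4,suppress=True)
p=cv2.imread("pics/top0.png");d=np.load("top0.npy");W=cloud("top",d)
for u,v in [(287,231),(313,228),(340,224),(366,221),(393,218),(396,178),(300,240),(207,190)]:
    print(u,v,W[v,u])
m=W[290:345,190:335].reshape(-1,3);m=m[m[:,2]>0.0]
print("chair",len(m),np.nanmin(m,0),np.nanmax(m,0))
# anything tall in the workspace
Ws=cloud("side",np.load("side0.npy"))
for u,v in [(360,206),(354,187),(349,169),(341,137),(301,128),(360,232)]: print(u,v,Ws[v,u])
m=Ws[170:395,440:540].reshape(-1,3);m=m[m[:,2]>0.0];print("chair side",np.nanmin(m,0),np.nanmax(m,0))
m=W.reshape(-1,3);k=(m[:,0]>0.3)&(m[:,0]<.75)&(abs(m[:,1]-.1)<.6)&(m[:,2]>.1);m=m[k];print(len(m),m[:,2].max(),m[m[:,2]>.13][:5])
hsv=cv2.cvtColor(p,cv2.COLOR_BGR2HSV)
big=cv2.resize(p[165:255,255:420],None,fx=4.5,fy=4.5,interpolation=cv2.INTER_CUBIC)
s=cv2.imread("pics/side0.png");sb=cv2.resize(s[115:260,280:390],None,fx=2.8,fy=2.8,interpolation=cv2.INTER_CUBIC)
cv2.imwrite("pics/c1.png",np.hstack([big[:405,:480*0+480],sb[:405]]) if sb.shape[0]>=405 else big)
E
```

```text
287 231 [0.4646 0.194  0.1044]
313 228 [0.473  0.1256 0.1093]
340 224 [0.4844 0.0546 0.1054]
366 221 [ 0.4986 -0.0231  0.0138]
393 218 [ 0.5015 -0.0845  0.1083]
396 178 [ 0.6053 -0.0903  0.125 ]
300 240 [0.4436 0.1622 0.0037]
207 190 [0.5802 0.4241 0.0297]
chair 3504 [0.1704 0.0674 0.0011] [0.3006 0.4455 0.1508]
360 206 [0.4674 0.2089 0.1018]
354 187 [0.4778 0.1432 0.1009]
349 169 [0.4874 0.0703 0.0987]
341 137 [ 0.5062 -0.0803  0.0982]
301 128 [ 0.6053 -0.0701  0.1254]
360 232 [0.464 0.214 0.04 ]
chair side [ 0.0376 -0.1038  0.    ] [0.3538 0.524  0.1447]
798 0.1696524341814493 [[ 0.7495 -0.4993  0.1697]
 [ 0.7494 -0.4986  0.1493]
 [ 0.748  -0.4984  0.155 ]
 [ 0.7452 -0.4958  0.1658]
 [ 0.7447 -0.4998  0.1681]]
```

View pics/c1.png

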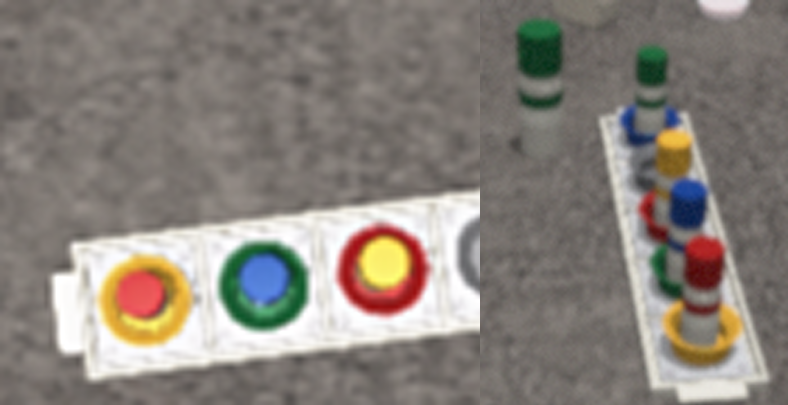

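```bash
cat >> h.py <<'E'
R_={"red":[(0,6),(172,180)],"yellow":[(15,35)],"green":[(50,90)],"blue":[(100,125)]}
def masks(bgr,c,s=110,v=60):
    h=cv2.cvtColor(bgr,cv2.COLOR_BGR2HSV);m=0
    for a,b in R_[c]: m=m|cv2.inRange(h,(a,s,v),(b,255,255))
    return m
E
python3 - <<'E'
from h import *
np.set_printoptions(precision=4,suppress=True)
p=cv2.imread("pics/top0.png");W=cloud("top",np.load("top0.npy"))
for c in R_:
    m=masks(p,c); m[:195]=0;m[255:]=0;m[:,:260]=0;m[:,420:]=0
    hi=(W[...,2]>0.085)
    a=m>0; v,u=np.nonzero(a&hi); cap=(u.mean(),v.mean())
    w=W[a&hi]; z=np.nanmedian(w[:,2])
    v2,u2=np.nonzero(a&(W[...,2]>0.01)&(W[...,2]<0.06))
    (x,y),(aa,bb),t=cv2.fitEllipse(cv2.convexHull(np.stack([u2,v2],-1).astype(np.int32)))
    print(c,"cap px",np.round(cap,1),len(u),"z",z,onplane("top",*cap,0.103),np.nanmedian(w,0),"| holder px",round(x,1),round(y,1),round(aa,1),round(bb,1),onplane("top",x,y,.03))
    k=(np.abs(W[...,2]-.03)<.01)
s=cv2.imread("pics/side0.png");Ws=cloud("side",np.load("side0.npy"))
for c in R_:
    m=masks(s,c)>0;m[:120]=0;m[:,:325]=0;m[:,385:]=0;m[255:]=0
    k=m&(Ws[...,2]>.095); v,u=np.nonzero(k); print(c,len(u),Ws[k].mean(0) if len(u) else 0)
    k=m&(Ws[...,2]>.07)
    v,u=np.nonzero(k); print("  cap px",u.mean(),v.mean(),onplane("side",u.mean(),v.mean(),.09))
b=W[195:255,262:415].reshape(-1,3); z=b[:,2]; print("tray z hist",np.histogram(z,bins=np.arange(-.006,.04,.003)))
E
```

```text
red cap px [286.  229.9] 82 z 0.10263683877864357 [0.4676 0.1968 0.103 ] [0.4673 0.1968 0.1026] | holder px 339.6 224.6 19.4 19.4 [0.4868 0.0519 0.03  ]
yellow cap px [338.7 223. ] 98 z 0.10267767897286476 [0.4871 0.0578 0.103 ] [0.4873 0.0545 0.1027] | holder px 309.8 226.7 27.6 69.0 [0.4801 0.1346 0.03  ]
green cap px [395.6 216.5] 89 z 0.10296633110331155 [ 0.5059 -0.0921  0.103 ] [ 0.5047 -0.0926  0.103 ] | holder px 313.2 228.0 18.3 18.5 [0.4765 0.1252 0.03  ]
blue cap px [314.9 226. ] 94 z 0.10269865942690513 [0.4786 0.1205 0.103 ] [0.4786 0.1255 0.1027] | holder px 356.5 222.1 29.7 94.8 [0.4943 0.0051 0.03  ]
red 128 [0.4676 0.2038 0.1009]
  cap px 359.52054794520546 208.2648401826484 [0.4674 0.2007 0.09  ]
yellow 93 [0.4879 0.0605 0.1009]
  cap px 348.54545454545456 169.3181818181818 [0.488  0.0578 0.09  ]
green 49 [ 0.5059 -0.0872  0.1011]
  cap px 341.18333333333334 135.93333333333334 [ 0.5057 -0.1018  0.09  ]
blue 97 [0.4773 0.1313 0.1011]
  cap px 353.9080459770115 187.17816091954023 [0.4772 0.128  0.09  ]
tray z hist (array([ 663, 1569, 1742, 1034,  694,  819,  734,  275,   78,   43,  119,
        246,  307,  219,   56]), array([-0.006, -0.003,  0.   ,  0.003,  0.006,  0.009,  0.012,  0.015,
        0.018,  0.021,  0.024,  0.027,  0.03 ,  0.033,  0.036,  0.039]))
```

The crop confirms it. There are two green-capped bottles: one at top px (393,218), in the blue holder, with its cap top at z≈0.103 m like the other vials. The other is at (396,178), free on the bench, and is visibly bigger and wider (top 0.125 m). The job's green vial is the smaller one at (393,218). The order from the left is yellow holder/red vial, green holder/blue vial, red holder/yellow vial, grey holder/empty, blue holder/green vial.

First I turn the tool so that it closes across the row.

Call:
{"name": "send_rows", "arguments": {"increments": [0,0,0,0,0,0.1125,0,0,0,0,0,0,0.1125,0,0,0,0,0,0,0.1125,0,0,0,0,0,0,0.1125,0,0,0,0,0,0,0.1125,0]}}

```text
t: 0.6
position: [0.2037, 0.643, 0.2305]
orientation: [-3.14, 0.001, 2.268]
contact_force: [0.1, -0.1, 0.6]
opening: 0.0858
grasp_force: 0.0
```

Call:
{"name": "send_rows", "arguments": {"increments": [0,0,0,0,0,0.1125,0,0,0,0,0,0,0.1125,0,0,0,0,0,0,0.1125,0,0,0,0,0,0,0.1125,0,0,0,0,0,0,0.1125,0]}}

```text
t: 1.1
position: [0.2037, 0.6431, 0.2305]
orientation: [-3.141, 0.001, 1.705]
contact_force: [-0.0, -0.4, 0.0]
opening: 0.0853
grasp_force: 0.0
```

Call:
{"name": "send_rows", "arguments": {"increments": [-0.02,0.02,0,0,0,0,0,-0.03,0.02,0,0,0,0,0,-0.038,0.02,0,0,0,0,0,-0.038,0.02,0,0,0,0,0,-0.038,0.02,0,0,0,0,0]}}

```text
t: 1.6
position: [0.3261, 0.4933, 0.2306]
orientation: [-3.141, 0.001, 1.71]
contact_force: [0.7, -0.0, -0.3]
opening: 0.0853
grasp_force: 0.0
```

Call:
{"name": "send_rows", "arguments": {"increments": [-0.045,0.016,0,0,0,0,0,-0.045,0.016,0,0,0,0,0,-0.045,0.016,0,0,0,0,0,-0.045,0.016,0,0,0,0,0,-0.045,0.016,0,0,0,0,0]}}

```text
t: 2.1
position: [0.4362, 0.2812, 0.2309]
orientation: [-3.141, 0.0, 1.71]
contact_force: [0.4, 0.6, 0.0]
opening: 0.0853
grasp_force: 0.0
```

Call:
{"name": "send_rows", "arguments": {"increments": [-0.045,0.016,0,0,0,0,0,-0.045,0,0,0,0,0,0,-0.045,0,0,0,0,0,0,-0.045,0,0,0,0,0,0,-0.045,0,0,0,0,0,0]}}

```text
t: 2.6
position: [0.4826, 0.0607, 0.2309]
orientation: [-3.141, -0.0, 1.71]
contact_force: [-0.3, 0.4, 0.1]
opening: 0.0851
grasp_force: 0.0
```

Call:
{"name": "send_rows", "arguments": {"increments": [-0.045,0,0,0,0,0,0,-0.04,0,0.01,0,0,0,0,-0.035,0,0.01,0,0,0,0,-0.025,0,0.01,0,0,0,0,-0.01,0,0,0,0,0,0]}}

```text
t: 3.1
position: [0.5031, -0.0928, 0.1992]
orientation: [-3.138, -0.001, 1.707]
contact_force: [-0.2, 0.3, 0.0]
opening: 0.0855
grasp_force: 0.0
```

Run:
```python
from h import *
s=manip.read_state();print(s["position"],s["orientation"],s["joint_pos"])
p,d=read_camera("side");cv2.imwrite("pics/s1.png",p[:,:,::-1])
```

```text
[ 0.50311856 -0.09283583  0.19922853] [-3.13797418e+00 -8.99899153e-04  1.70712213e+00] [-2.30844964e-01 -2.10311008e-02  1.98221570e+00 -4.95627534e-04
  1.18410843e+00 -3.66984632e-01]
```

View pics/s1.png

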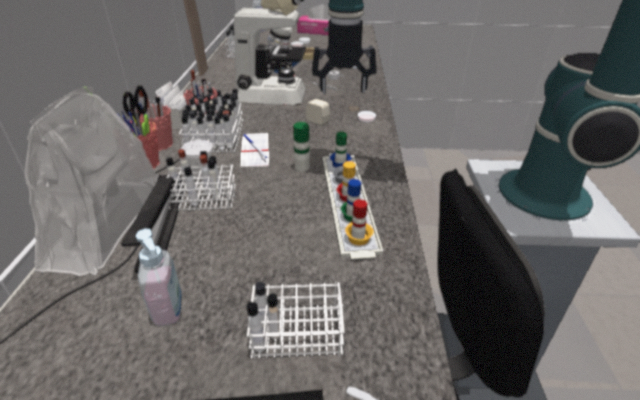

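The fingers straddle the green vial at (341,140), with the larger bottle at (301,145) outside them. I'll go down and grip.

Call:
{"name": "send_rows", "arguments": {"increments": [0,0.002,0.03,0,0,0,0,0,0,0.03,0,0,0,0,0,0,0.03,0,0,0,0,0,0,0.03,0,0,0,0,0,0,0.019,0,0,0,0]}}

```text
t: 3.65
position: [0.5053, -0.089, 0.0605]
orientation: [-3.139, -0.001, 1.711]
contact_force: [-0.1, 0.6, 0.7]
opening: 0.0854
grasp_force: 0.0
```

Call:
{"name": "send_rows", "arguments": {"increments": [0,0,0,0,0,0,0.3,0,0,0,0,0,0,0.5,0,0,0,0,0,0,0.7,0,0,0,0,0,0,0.8,0,0,0,0,0,0,1]}}

```text
t: 4.15
position: [0.5076, -0.0908, 0.0636]
orientation: [3.139, 0.001, 1.71]
contact_force: [0.7, 0.6, 2.9]
opening: 0.0277
grasp_force: 59.0
```

Call:
{"name": "send_rows", "arguments": {"increments": [0,0,0,0,0,0,1,0,0,0,0,0,0,1,0,0,0,0,0,0,1,0,0,0,0,0,0,1,0,0,0,0,0,0,1]}}

```text
t: 4.65
position: [0.5076, -0.091, 0.0636]
orientation: [3.139, 0.001, 1.71]
contact_force: [0.0, 0.6, 7.1]
opening: 0.0277
grasp_force: 59.1
```

Call:
{"name": "send_rows", "arguments": {"increments": [0,0,-0.01,0,0,0,1,0,0,-0.02,0,0,0,1,0,0,-0.02,0,0,0,1,0.01,0,0,0,0,0,1,0.0205,0,0,0,0,0,1]}}

```text
t: 5.15
position: [0.5027, -0.0607, 0.1128]
orientation: [3.14, 0.001, 1.708]
contact_force: [-0.1, 0.0, -0.3]
opening: 0.0273
grasp_force: 59.0
```

Call:
{"name": "send_rows", "arguments": {"increments": [0.02,0,0,0,0,0,1,0.015,0,0,0,0,0,1,0.006,0,0,0,0,0,1,0,0,0,0,0,0,1,0,0,0,0,0,0,1]}}

```text
t: 5.65
position: [0.4966, -0.02, 0.1121]
orientation: [-3.141, 0.0, 1.71]
contact_force: [-0.4, -0.3, -0.9]
opening: 0.0279
grasp_force: 59.0
```

Run:
```python
from h import *
s=manip.read_state();print(s["position"],s["orientation"],s["contact_force"],s["opening"])
a=read_camera("side")[0][100:250,270:400];b=read_camera("top")[0][160:260,300:460]
f=lambda i:cv2.resize(i[:,:,::-1],(400,int(400*i.shape[0]/i.shape[1])),interpolation=cv2.INTER_CUBIC)
a,b=f(a),f(b);b=cv2.copyMakeBorder(b,0,a.shape[0]-b.shape[0],0,0,0);cv2.imwrite("pics/s2.png",np.hstack([a,b]))
```

```text
[ 0.49658623 -0.01998867  0.11209108] [-3.14138982e+00  3.60984531e-04  1.71029615e+00] [-0.36025089 -0.28105006 -0.89701258] 0.0278952858411021
```

View pics/s2.png

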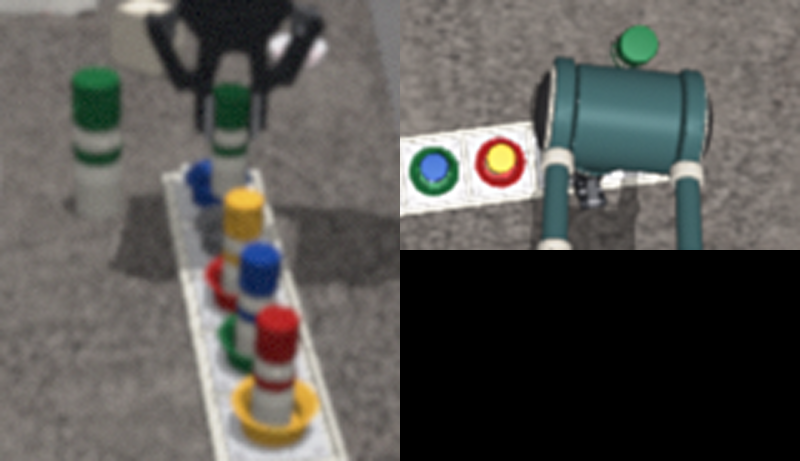

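The green vial hangs upright over the grey place, and the yellow, blue and red vials are undisturbed. I'll lower it.

Call:
{"name": "send_rows", "arguments": {"increments": [0,0,0.015,0,0,0,1,0,0,0.015,0,0,0,1,0,0,0.012,0,0,0,1,0,0,0.004,0,0,0,1,0,0,0.002,0,0,0,1]}}

```text
t: 6.25
position: [0.4963, -0.0201, 0.0637]
orientation: [-3.141, -0.0, 1.709]
contact_force: [-0.8, 0.3, 0.6]
opening: 0.0276
grasp_force: 59.0
```

Call:
{"name": "send_rows", "arguments": {"increments": [0,0,0,0,0,0,0.62,0,0,0,0,0,0,0.5,0,0,0,0,0,0,0.2,0,0,0,0,0,0,0,0,0,0,0,0,0,0]}}

```text
t: 6.75
position: [0.4968, -0.0199, 0.0646]
orientation: [3.141, 0.0, 1.71]
contact_force: [-0.4, -0.5, -1.1]
opening: 0.0835
grasp_force: 0.0
```

Call:
{"name": "send_rows", "arguments": {"increments": [0,0,-0.02,0,0,0,0,0,0,-0.03,0,0,0,0,0,0,-0.03,0,0,0,0,0,0,-0.03,0,0,0,0,0,0,-0.03,0,0,0,0]}}

```text
t: 7.25
position: [0.4964, -0.0198, 0.2056]
orientation: [3.141, 0.0, 1.71]
contact_force: [0.4, -0.2, 0.2]
opening: 0.0853
grasp_force: 0.0
```

Call:
{"name": "send_rows", "arguments": {"increments": [0.025,0.002,0,0,0,0,0,0.04,0,0,0,0,0,0,0.04,0,0,0,0,0,0,0.03,0,0,0,0,0,0,0.011,0,0,0,0,0,0]}}

```text
t: 7.75
position: [0.4778, 0.1272, 0.2045]
orientation: [3.141, -0.001, 1.712]
contact_force: [-0.9, 0.3, -0.8]
opening: 0.0852
grasp_force: 0.0
```

Call:
{"name": "send_rows", "arguments": {"increments": [0,0,0.03,0,0,0,0,0,0,0.03,0,0,0,0,0,0,0.03,0,0,0,0,0,0,0.03,0,0,0,0,0,0,0.024,0,0,0,0]}}

```text
t: 8.25
position: [0.4777, 0.1242, 0.0586]
orientation: [-3.14, 0.001, 1.71]
contact_force: [-0.8, -1.0, -0.1]
opening: 0.0855
grasp_force: 0.0
```

Call:
{"name": "send_rows", "arguments": {"increments": [0,0,0,0,0,0,0.3,0,0,0,0,0,0,0.5,0,0,0,0,0,0,0.7,0,0,0,0,0,0,0.8,0,0,0,0,0,0,1]}}

```text
t: 8.75
position: [0.4793, 0.1252, 0.0619]
orientation: [3.139, -0.0, 1.71]
contact_force: [-0.8, -0.3, 4.6]
opening: 0.0276
grasp_force: 58.7
```

Call:
{"name": "send_rows", "arguments": {"increments": [0,0,0,0,0,0,1,0,0,-0.015,0,0,0,1,0,0,-0.03,0,0,0,1,0,0,-0.04,0,0,0,1,0,0,-0.04,0,0,0,1]}}

```text
t: 9.25
position: [0.4778, 0.1249, 0.1864]
orientation: [-3.141, 0.0, 1.71]
contact_force: [0.6, -0.3, -0.5]
opening: 0.0275
grasp_force: 58.9
```

```bash
cat > look.py <<'E'
import sys
from h import *
s=manip.read_state();print(s["t"],s["position"],s["orientation"],s["contact_force"],s["opening"])
a=read_camera("side")[0][40:270,250:430];b=read_camera("top")[0][160:280,250:450]
f=lambda i:cv2.resize(i[:,:,::-1],(400,int(400*i.shape[0]/i.shape[1])),interpolation=cv2.INTER_CUBIC)
a,b=f(a),f(b);b=cv2.copyMakeBorder(b,0,a.shape[0]-b.shape[0],0,0,0);cv2.imwrite(f"pics/{sys.argv[1]}.png",np.hstack([a,b]))
E
python3 look.py s3
```

```text
9.25 [0.47784081 0.12493389 0.1863614 ] [-3.14106971e+00  8.15301291e-05  1.70994059e+00] [ 0.55624815 -0.33498781 -0.50414737] 0.027455121022491383
```

View pics/s3.png

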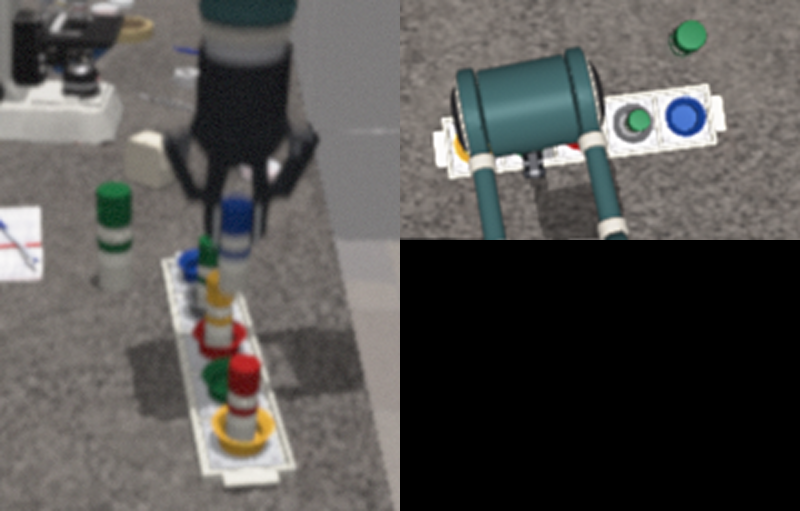

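Blue is held, and green stands in grey. I'll carry blue to the blue holder.

Call:
{"name": "send_rows", "arguments": {"increments": [-0.02,0,0,0,0,0,1,-0.04,0,0,0,0,0,1,-0.045,-0.001,0,0,0,0,1,-0.045,0,0,0,0,0,1,-0.04,0,0,0,0,0,1]}}

```text
t: 9.85
position: [0.5034, -0.0651, 0.1848]
orientation: [3.142, 0.0, 1.71]
contact_force: [1.1, 0.5, -0.7]
opening: 0.0277
grasp_force: 58.9
```

Call:
{"name": "send_rows", "arguments": {"increments": [-0.02,0,0,0,0,0,1,-0.0116,0,0,0,0,0,1,0,0,0.02,0,0,0,1,0,0,0.03,0,0,0,1,0,0,0.02,0,0,0,1]}}

```text
t: 10.35
position: [0.507, -0.0939, 0.1133]
orientation: [-3.14, -0.001, 1.71]
contact_force: [-0.5, 0.1, -1.1]
opening: 0.0278
grasp_force: 59.0
```

Call:
{"name": "send_rows", "arguments": {"increments": [0,0,0.015,0,0,0,1,0,0,0.015,0,0,0,1,0,0,0.012,0,0,0,1,0,0,0.005,0,0,0,1,0,0,0.003,0,0,0,1]}}

```text
t: 10.85
position: [0.508, -0.0943, 0.0649]
orientation: [-3.141, -0.0, 1.71]
contact_force: [0.6, -0.8, -0.4]
opening: 0.0278
grasp_force: 59.0
```

Call:
{"name": "send_rows", "arguments": {"increments": [0,0,0.0015,0,0,0,1,0,0,0.001,0,0,0,1,0,0,0,0,0,0,1,0,0,0,0,0,0,1,0,0,0,0,0,0,1]}}

```text
t: 11.35
position: [0.5083, -0.0947, 0.0632]
orientation: [3.141, 0.0, 1.71]
contact_force: [-0.7, -0.4, -0.5]
opening: 0.0278
grasp_force: 59.0
```

Call:
{"name": "send_rows", "arguments": {"increments": [0,0,0.001,0,0,0,1,0,0,0.001,0,0,0,1,0,0,0,0,0,0,1,0,0,0,0,0,0,1,0,0,0,0,0,0,1]}}

```text
t: 11.85
position: [0.5084, -0.0948, 0.0618]
orientation: [3.141, 0.0, 1.71]
contact_force: [-1.7, -0.1, 6.1]
opening: 0.0276
grasp_force: 59.6
```

Blue is seated (6 N). I'll release it and fetch green from the grey holder.

Call:
{"name": "send_rows", "arguments": {"increments": [0,0,0,0,0,0,0.62,0,0,0,0,0,0,0.5,0,0,0,0,0,0,0.2,0,0,0,0,0,0,0,0,0,0,0,0,0,0]}}

```text
t: 12.35
position: [0.5079, -0.0946, 0.0606]
orientation: [-3.141, -0.0, 1.71]
contact_force: [-0.3, -0.2, -0.2]
opening: 0.0836
grasp_force: 0.0
```

Call:
{"name": "send_rows", "arguments": {"increments": [0,0,-0.02,0,0,0,0,0,0,-0.03,0,0,0,0,0,0,-0.03,0,0,0,0,0,0,-0.03,0,0,0,0,0,0,-0.03,0,0,0,0]}}

```text
t: 12.85
position: [0.5078, -0.0945, 0.2018]
orientation: [-3.141, -0.0, 1.71]
contact_force: [1.3, 0.5, 0.0]
opening: 0.0857
grasp_force: 0.0
```

Call:
{"name": "send_rows", "arguments": {"increments": [0.02,0,0,0,0,0,0,0.03,0,0,0,0,0,0,0.02,0,0,0,0,0,0,0.0055,0,0.02,0,0,0,0,0,0,0.03,0,0,0,0]}}

```text
t: 13.35
position: [0.4996, -0.0189, 0.1526]
orientation: [3.136, 0.001, 1.711]
contact_force: [-0.5, -1.1, -0.5]
opening: 0.0853
grasp_force: 0.0
```

Call:
{"name": "send_rows", "arguments": {"increments": [0,0,0.03,0,0,0,0,0,0,0.03,0,0,0,0,0,0,0.02,0,0,0,0,0,0,0.01,0,0,0,0,0,0,0,0,0,0,0]}}

```text
t: 13.85
position: [0.4962, -0.0197, 0.0593]
orientation: [-3.138, -0.001, 1.71]
contact_force: [0.1, -0.5, 0.3]
opening: 0.0854
grasp_force: 0.0
```

Call:
{"name": "send_rows", "arguments": {"increments": [0,0,0,0,0,0,0.3,0,0,0,0,0,0,0.5,0,0,0,0,0,0,0.7,0,0,0,0,0,0,0.8,0,0,0,0,0,0,1]}}

```text
t: 14.35
position: [0.4982, -0.0199, 0.0615]
orientation: [3.14, 0.0, 1.71]
contact_force: [-0.2, -0.1, 1.4]
opening: 0.0277
grasp_force: 58.8
```

Call:
{"name": "send_rows", "arguments": {"increments": [0,0,0,0,0,0,1,0,0,-0.015,0,0,0,1,0,0,-0.03,0,0,0,1,0,0,-0.04,0,0,0,1,0,0,-0.04,0,0,0,1]}}

```text
t: 14.85
position: [0.4966, -0.0197, 0.1862]
orientation: [-3.139, -0.001, 1.71]
contact_force: [0.8, -0.5, -0.6]
opening: 0.0278
grasp_force: 58.8
```

Call:
{"name": "send_rows", "arguments": {"increments": [0.025,0,0,0,0,0,1,0.04,0,0,0,0,0,1,0.04,0,0,0,0,0,1,0.03,0,0,0,0,0,1,0.012,0,0,0,0,0,1]}}

```text
t: 15.35
position: [0.4764, 0.1279, 0.1856]
orientation: [-3.141, -0.001, 1.712]
contact_force: [-0.6, -0.0, -0.9]
opening: 0.0279
grasp_force: 58.9
```

```bash
python3 look.py s4
```

```text
15.35 [0.47639767 0.12789825 0.18558481] [-3.14113505e+00 -6.03102208e-04  1.71221041e+00] [-0.64530916 -0.00263556 -0.89941212] 0.027868542522207197
```

View pics/s4.png

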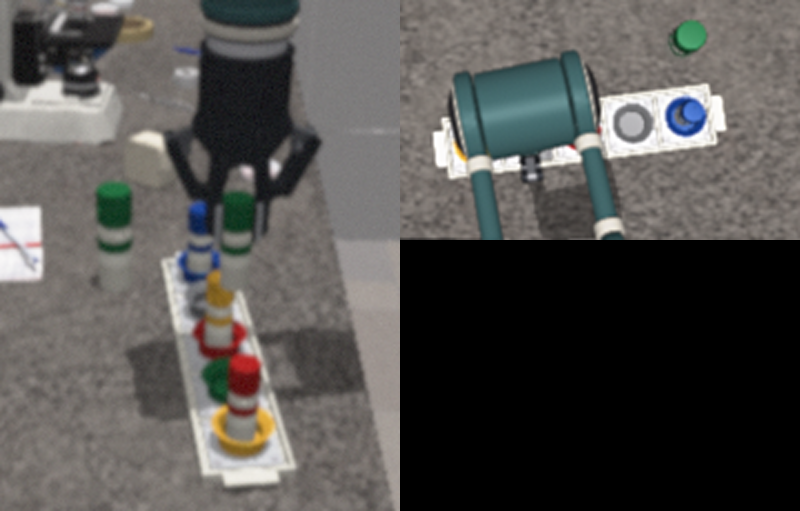

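Blue now stands in the blue holder at side crop px (200,235), and green is over the green holder. I'll lower green.

Call:
{"name": "send_rows", "arguments": {"increments": [0,0,0.02,0,0,0,1,0,0,0.03,0,0,0,1,0,0,0.03,0,0,0,1,0,0,0.02,0,0,0,1,0,0,0.012,0,0,0,1]}}

```text
t: 15.95
position: [0.476, 0.124, 0.0716]
orientation: [-3.138, 0.001, 1.709]
contact_force: [0.6, -0.4, -1.0]
opening: 0.0275
grasp_force: 58.9
```

Call:
{"name": "send_rows", "arguments": {"increments": [0,0,0.006,0,0,0,1,0,0,0.003,0,0,0,1,0,0,0.002,0,0,0,1,0,0,0,0,0,0,1,0,0,0,0,0,0,1]}}

```text
t: 16.45
position: [0.478, 0.1259, 0.0637]
orientation: [3.14, -0.0, 1.71]
contact_force: [0.5, 0.4, -0.8]
opening: 0.0277
grasp_force: 58.9
```

Call:
{"name": "send_rows", "arguments": {"increments": [0,0,0.001,0,0,0,1,0,0,0.001,0,0,0,1,0,0,0,0,0,0,1,0,0,0,0,0,0,1,0,0,0,0,0,0,1]}}

```text
t: 16.95
position: [0.4777, 0.1259, 0.0615]
orientation: [3.141, -0.0, 1.71]
contact_force: [-0.6, -0.1, 5.9]
opening: 0.0277
grasp_force: 59.4
```

Call:
{"name": "send_rows", "arguments": {"increments": [0,0,0,0,0,0,0.62,0,0,0,0,0,0,0.5,0,0,0,0,0,0,0.2,0,0,0,0,0,0,0,0,0,0,0,0,0,0]}}

```text
t: 17.45
position: [0.4771, 0.1257, 0.0606]
orientation: [-3.141, 0.0, 1.71]
contact_force: [-0.5, -0.1, 0.5]
opening: 0.0835
grasp_force: 0.0
```

Call:
{"name": "send_rows", "arguments": {"increments": [0,0,-0.02,0,0,0,0,0,0,-0.03,0,0,0,0,0,0,-0.03,0,0,0,0,0,0,-0.03,0,0,0,0,0,0,-0.03,0,0,0,0]}}

```text
t: 17.95
position: [0.477, 0.1257, 0.2019]
orientation: [-3.141, 0.0, 1.71]
contact_force: [-0.5, 1.2, -0.1]
opening: 0.0859
grasp_force: 0.0
```

Call:
{"name": "send_rows", "arguments": {"increments": [0.02,0,0,0,0,0,0,0.03,0,0,0,0,0,0,0.02,0,0,0,0,0,0,0.005,0,0.02,0,0,0,0,0,0,0.03,0,0,0,0]}}

```text
t: 18.45
position: [0.4687, 0.2019, 0.1526]
orientation: [3.136, -0.001, 1.711]
contact_force: [-0.0, 0.0, -0.4]
opening: 0.0855
grasp_force: 0.0
```

Call:
{"name": "send_rows", "arguments": {"increments": [0,0,0.03,0,0,0,0,0,0,0.03,0,0,0,0,0,0,0.02,0,0,0,0,0,0,0.01,0,0,0,0,0,0,0,0,0,0,0]}}

```text
t: 18.95
position: [0.4655, 0.1995, 0.0592]
orientation: [-3.138, 0.001, 1.71]
contact_force: [-0.3, -0.4, 0.0]
opening: 0.0854
grasp_force: 0.0
```

Call:
{"name": "send_rows", "arguments": {"increments": [0,0,0,0,0,0,0.3,0,0,0,0,0,0,0.5,0,0,0,0,0,0,0.7,0,0,0,0,0,0,0.8,0,0,0,0,0,0,1]}}

```text
t: 19.45
position: [0.4675, 0.2003, 0.0619]
orientation: [3.14, -0.0, 1.71]
contact_force: [-0.3, -0.6, 4.6]
opening: 0.0277
grasp_force: 58.5
```

Call:
{"name": "send_rows", "arguments": {"increments": [0,0,0,0,0,0,1,0,0,-0.015,0,0,0,1,0,0,-0.03,0,0,0,1,0,0,-0.04,0,0,0,1,0,0,-0.04,0,0,0,1]}}

```text
t: 19.95
position: [0.4659, 0.1997, 0.1862]
orientation: [-3.14, 0.0, 1.71]
contact_force: [0.2, 0.0, -0.5]
opening: 0.0273
grasp_force: 58.8
```

Call:
{"name": "send_rows", "arguments": {"increments": [-0.02,0,0,0,0,0,1,-0.04,0,0,0,0,0,1,-0.045,0,0,0,0,0,1,-0.045,0,0,0,0,0,1,-0.04,0,0,0,0,0,1]}}

```text
t: 20.45
position: [0.4929, 0.01, 0.1857]
orientation: [3.141, 0.0, 1.71]
contact_force: [0.8, -0.3, 0.3]
opening: 0.0278
grasp_force: 58.8
```

Call:
{"name": "send_rows", "arguments": {"increments": [-0.02,0,0,0,0,0,1,-0.0135,0,0,0,0,0,1,0,0,0.02,0,0,0,1,0,0,0.03,0,0,0,1,0,0,0.02,0,0,0,1]}}

```text
t: 20.95
position: [0.4969, -0.021, 0.114]
orientation: [-3.14, -0.001, 1.71]
contact_force: [-0.1, -1.1, -0.6]
opening: 0.0276
grasp_force: 58.8
```

```bash
python3 look.py s5
```

```text
20.95 [ 0.49685686 -0.02096656  0.11404713] [-3.14007779e+00 -6.74611308e-04  1.70981920e+00] [-0.05060311 -1.09651869 -0.60589519] 0.027618738342980616
```

View pics/s5.png

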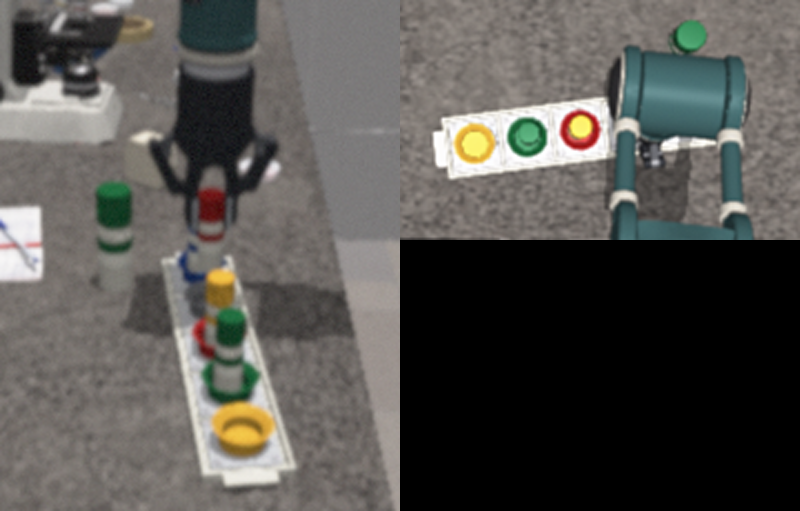

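Green stands in the green holder at side crop px (230,350), and red is held over grey. I'll lower it 52 mm.

Call:
{"name": "send_rows", "arguments": {"increments": [0,0,0.015,0,0,0,1,0,0,0.015,0,0,0,1,0,0,0.012,0,0,0,1,0,0,0.005,0,0,0,1,0,0,0.003,0,0,0,1]}}

```text
t: 21.55
position: [0.4979, -0.0211, 0.0658]
orientation: [-3.141, -0.0, 1.71]
contact_force: [-0.3, 1.3, -1.1]
opening: 0.0281
grasp_force: 58.9
```

Call:
{"name": "send_rows", "arguments": {"increments": [0,0,0.001,0,0,0,1,0,0,0.001,0,0,0,1,0,0,0.001,0,0,0,1,0,0,0,0,0,0,1,0,0,0,0,0,0,1]}}

```text
t: 22.05
position: [0.4979, -0.0213, 0.063]
orientation: [3.141, 0.0, 1.71]
contact_force: [0.2, 0.6, -1.5]
opening: 0.0279
grasp_force: 58.9
```

Call:
{"name": "send_rows", "arguments": {"increments": [0,0,0.001,0,0,0,1,0,0,0.001,0,0,0,1,0,0,0,0,0,0,1,0,0,0,0,0,0,1,0,0,0,0,0,0,1]}}

```text
t: 22.55
position: [0.4982, -0.0214, 0.0619]
orientation: [3.141, 0.0, 1.71]
contact_force: [-3.2, 0.8, 6.4]
opening: 0.0278
grasp_force: 59.9
```

Call:
{"name": "send_rows", "arguments": {"increments": [0,0,0,0,0,0,0.62,0,0,0,0,0,0,0.5,0,0,0,0,0,0,0.2,0,0,0,0,0,0,0,0,0,0,0,0,0,0]}}

```text
t: 23.05
position: [0.4977, -0.0213, 0.0606]
orientation: [-3.141, -0.0, 1.71]
contact_force: [-0.6, -0.3, -0.5]
opening: 0.0834
grasp_force: 0.0
```

Call:
{"name": "send_rows", "arguments": {"increments": [0,0,-0.02,0,0,0,0,0,0,-0.03,0,0,0,0,0,0,-0.03,0,0,0,0,0,0,-0.03,0,0,0,0,0,0,-0.03,0,0,0,0]}}

```text
t: 23.55
position: [0.4976, -0.0213, 0.2019]
orientation: [-3.141, -0.0, 1.71]
contact_force: [0.4, 0.7, -0.0]
opening: 0.0856
grasp_force: 0.0
```

Call:
{"name": "send_rows", "arguments": {"increments": [0.02,0,0,0,0,0,0,0.03,0,0,0,0,0,0,0.02,0,0,0,0,0,0,0.0095,0,0.02,0,0,0,0,0,0,0.03,0,0,0,0]}}

```text
t: 24.05
position: [0.4887, 0.0589, 0.1525]
orientation: [3.136, -0.0, 1.712]
contact_force: [0.2, -0.7, 0.1]
opening: 0.0851
grasp_force: 0.0
```

Call:
{"name": "send_rows", "arguments": {"increments": [0,0,0.03,0,0,0,0,0,0,0.03,0,0,0,0,0,0,0.02,0,0,0,0,0,0,0.01,0,0,0,0,0,0,0,0,0,0,0]}}

```text
t: 24.55
position: [0.4854, 0.0573, 0.0593]
orientation: [-3.138, -0.0, 1.71]
contact_force: [-0.6, 0.6, -0.0]
opening: 0.0855
grasp_force: 0.0
```

Call:
{"name": "send_rows", "arguments": {"increments": [0,0,0,0,0,0,0.3,0,0,0,0,0,0,0.5,0,0,0,0,0,0,0.7,0,0,0,0,0,0,0.8,0,0,0,0,0,0,1]}}

```text
t: 25.05
position: [0.4875, 0.0575, 0.0619]
orientation: [3.14, 0.0, 1.71]
contact_force: [-0.6, -0.5, 5.8]
opening: 0.0279
grasp_force: 58.5
```

Call:
{"name": "send_rows", "arguments": {"increments": [0,0,0,0,0,0,1,0,0,-0.015,0,0,0,1,0,0,-0.03,0,0,0,1,0,0,-0.04,0,0,0,1,0,0,-0.04,0,0,0,1]}}

```text
t: 25.55
position: [0.4859, 0.0574, 0.1863]
orientation: [-3.14, -0.0, 1.71]
contact_force: [1.0, -0.3, -0.5]
opening: 0.0279
grasp_force: 58.7
```

Call:
{"name": "send_rows", "arguments": {"increments": [0.025,0,0,0,0,0,1,0.04,0,0,0,0,0,1,0.04,0,0,0,0,0,1,0.025,0,0,0,0,0,1,0.0125,0,0,0,0,0,1]}}

```text
t: 26.05
position: [0.4664, 0.2004, 0.1856]
orientation: [-3.141, -0.0, 1.712]
contact_force: [0.7, 0.9, -1.2]
opening: 0.0278
grasp_force: 58.7
```

Call:
{"name": "send_rows", "arguments": {"increments": [0,0,0,0,0,0,1,0,0,0.02,0,0,0,1,0,0,0.03,0,0,0,1,0,0,0.02,0,0,0,1,0,0,0,0,0,0,1]}}

```text
t: 26.55
position: [0.4643, 0.1961, 0.1122]
orientation: [-3.134, 0.002, 1.709]
contact_force: [-0.3, 1.1, -1.1]
opening: 0.0277
grasp_force: 58.8
```

```bash
python3 look.py s6
```

```text
26.55 [0.46432676 0.19606848 0.11224076] [-3.13437714e+00  2.22344364e-03  1.70863901e+00] [-0.27162554  1.08786057 -1.11599885] 0.027674105167365085
```

View pics/s6.png

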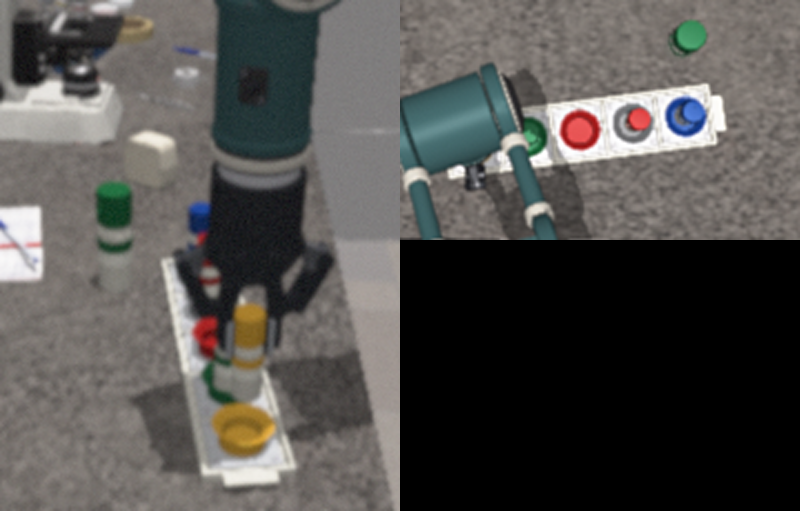

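Red stands in grey, yellow is over its holder, and the red holder is empty. I'll lower yellow.

Call:
{"name": "send_rows", "arguments": {"increments": [0,0,0.015,0,0,0,1,0,0,0.015,0,0,0,1,0,0,0.011,0,0,0,1,0,0,0.005,0,0,0,1,0,0,0.003,0,0,0,1]}}

```text
t: 27.15
position: [0.4675, 0.1985, 0.0671]
orientation: [3.141, -0.0, 1.71]
contact_force: [-0.2, -0.5, -1.1]
opening: 0.0276
grasp_force: 58.8
```

Call:
{"name": "send_rows", "arguments": {"increments": [0,0,0.001,0,0,0,1,0,0,0.001,0,0,0,1,0,0,0,0,0,0,1,0,0,0,0,0,0,1,0,0,0,0,0,0,1]}}

```text
t: 27.65
position: [0.4672, 0.1986, 0.065]
orientation: [3.141, -0.0, 1.71]
contact_force: [0.0, -0.1, -0.8]
opening: 0.0275
grasp_force: 58.8
```

Call:
{"name": "send_rows", "arguments": {"increments": [0,0,0.001,0,0,0,1,0,0,0.001,0,0,0,1,0,0,0.001,0,0,0,1,0,0,0.0007,0,0,0,1,0,0,0,0,0,0,1]}}

```text
t: 28.15
position: [0.4671, 0.1986, 0.0619]
orientation: [-3.141, -0.0, 1.71]
contact_force: [-2.3, -1.2, 6.1]
opening: 0.0278
grasp_force: 59.6
```

Call:
{"name": "send_rows", "arguments": {"increments": [0,0,0,0,0,0,0.62,0,0,0,0,0,0,0.5,0,0,0,0,0,0,0.2,0,0,0,0,0,0,0,0,0,0,0,0,0,0]}}

```text
t: 28.65
position: [0.467, 0.1985, 0.0609]
orientation: [-3.141, 0.0, 1.71]
contact_force: [-0.1, -0.1, 0.6]
opening: 0.0837
grasp_force: 0.0
```

Call:
{"name": "send_rows", "arguments": {"increments": [0,0,-0.02,0,0,0,0,0,0,-0.03,0,0,0,0,0,0,-0.03,0,0,0,0,0,0,-0.03,0,0,0,0,0,0,-0.03,0,0,0,0]}}

```text
t: 29.15
position: [0.4668, 0.1984, 0.2022]
orientation: [-3.141, 0.0, 1.71]
contact_force: [1.1, 0.7, -0.1]
opening: 0.0853
grasp_force: 0.0
```

Call:
{"name": "send_rows", "arguments": {"increments": [-0.02,0,0,0,0,0,0,-0.04,0,0,0,0,0,0,-0.045,0,0,0,0,0,0,-0.045,0,0,0,0,0,0,-0.04,0,0,0,0,0,0]}}

```text
t: 29.65
position: [0.4933, 0.0086, 0.2012]
orientation: [3.141, 0.0, 1.71]
contact_force: [0.2, 0.4, -0.1]
opening: 0.0855
grasp_force: 0.0
```

Call:
{"name": "send_rows", "arguments": {"increments": [-0.02,0,0,0,0,0,0,-0.012,0,0,0,0,0,0,0,0,0.02,0,0,0,0,0,0,0.03,0,0,0,0,0,0,0.02,0,0,0,0]}}

```text
t: 30.15
position: [0.497, -0.0209, 0.1295]
orientation: [-3.14, -0.001, 1.71]
contact_force: [0.1, 0.0, 0.3]
opening: 0.0858
grasp_force: 0.0
```

Call:
{"name": "send_rows", "arguments": {"increments": [0,0,0.03,0,0,0,0,0,0,0.025,0,0,0,0,0,0,0.015,0,0,0,0,0,0,0,0,0,0,0,0,0,0,0,0,0,0]}}

```text
t: 30.65
position: [0.4978, -0.0208, 0.0611]
orientation: [-3.141, -0.0, 1.71]
contact_force: [0.5, 0.4, 0.2]
opening: 0.0855
grasp_force: 0.0
```

Call:
{"name": "send_rows", "arguments": {"increments": [0,0,0,0,0,0,0.3,0,0,0,0,0,0,0.5,0,0,0,0,0,0,0.7,0,0,0,0,0,0,0.8,0,0,0,0,0,0,1]}}

```text
t: 31.15
position: [0.4982, -0.0214, 0.0619]
orientation: [3.141, 0.0, 1.71]
contact_force: [-1.1, -0.5, 4.5]
opening: 0.0279
grasp_force: 58.6
```

Call:
{"name": "send_rows", "arguments": {"increments": [0,0,0,0,0,0,1,0,0,-0.01,0,0,0,1,0,0,-0.02,0,0,0,1,0,0,-0.02,0,0,0,1,0.015,-0.001,0,0,0,0,1]}}

```text
t: 31.65
position: [0.4976, -0.0073, 0.1143]
orientation: [3.135, 0.002, 1.708]
contact_force: [0.5, -0.1, -0.9]
opening: 0.028
grasp_force: 58.9
```

Call:
{"name": "send_rows", "arguments": {"increments": [0.025,0,0,0,0,0,1,0.0225,0,0,0,0,0,1,0.011,0,0,0,0,0,1,0,0,0,0,0,0,1,0,0,0,0,0,0,1]}}

```text
t: 32.15
position: [0.4863, 0.0514, 0.1106]
orientation: [-3.141, 0.0, 1.711]
contact_force: [0.3, -1.9, -0.8]
opening: 0.0277
grasp_force: 58.9
```

Call:
{"name": "send_rows", "arguments": {"increments": [0,0,0.015,0,0,0,1,0,0,0.015,0,0,0,1,0,0,0.01,0,0,0,1,0,0,0.004,0,0,0,1,0,0,0.002,0,0,0,1]}}

```text
t: 32.65
position: [0.4864, 0.0509, 0.0646]
orientation: [-3.141, 0.0, 1.709]
contact_force: [-0.1, -0.2, -0.7]
opening: 0.0275
grasp_force: 58.9
```

Call:
{"name": "send_rows", "arguments": {"increments": [0,0,0.001,0,0,0,1,0,0,0.001,0,0,0,1,0,0,0,0,0,0,1,0,0,0,0,0,0,1,0,0,0,0,0,0,1]}}

```text
t: 33.15
position: [0.4869, 0.0514, 0.0634]
orientation: [3.141, 0.0, 1.71]
contact_force: [-0.2, -0.2, -0.8]
opening: 0.0277
grasp_force: 58.9
```

Call:
{"name": "send_rows", "arguments": {"increments": [0,0,0.001,0,0,0,1,0,0,0.001,0,0,0,1,0,0,0,0,0,0,1,0,0,0,0,0,0,1,0,0,0,0,0,0,1]}}

```text
t: 33.65
position: [0.487, 0.0514, 0.0619]
orientation: [3.141, 0.0, 1.71]
contact_force: [-1.5, 0.1, 4.3]
opening: 0.0276
grasp_force: 59.5
```

Red is seated. I'll release it, go up, move away to the side and check.

Call:
{"name": "send_rows", "arguments": {"increments": [0,0,0,0,0,0,0.62,0,0,0,0,0,0,0.5,0,0,0,0,0,0,0.2,0,0,0,0,0,0,0,0,0,0,0,0,0,0]}}

```text
t: 34.15
position: [0.4866, 0.0513, 0.061]
orientation: [-3.141, 0.0, 1.71]
contact_force: [-0.5, -0.5, 0.1]
opening: 0.0835
grasp_force: 0.0
```

Call:
{"name": "send_rows", "arguments": {"increments": [0,0,-0.02,0,0,0,0,0,0,-0.035,0,0,0,0,0,0,-0.045,0,0,0,0,0,0,-0.045,0,0,0,0,0,0,-0.03,0,0,0,0]}}

```text
t: 34.65
position: [0.4878, 0.0514, 0.2398]
orientation: [3.137, 0.0, 1.71]
contact_force: [0.7, 0.2, -0.0]
opening: 0.0855
grasp_force: 0.0
```

Call:
{"name": "send_rows", "arguments": {"increments": [-0.025,0,0,0,0,0,0,-0.045,0,0,0,0,0,0,-0.045,0,0,0,0,0,0,-0.045,0,0,0,0,0,0,-0.045,0,0,0,0,0,0]}}

```text
t: 35.15
position: [0.515, -0.1533, 0.2362]
orientation: [3.141, 0.0, 1.71]
contact_force: [1.2, 0.3, -1.3]
opening: 0.0856
grasp_force: 0.0
```

Call:
{"name": "send_rows", "arguments": {"increments": [-0.045,0,0,0,0,0,0,-0.045,0,0,0,0,0,0,-0.04,0,0,0,0,0,0,-0.02,0,0,0,0,0,0,0,0,0,0,0,0,0]}}

```text
t: 35.65
position: [0.5357, -0.3025, 0.2355]
orientation: [-3.141, -0.0, 1.707]
contact_force: [-0.1, 0.8, -0.8]
opening: 0.0853
grasp_force: 0.0
```

```bash
python3 look.py s7
python3 - <<'E'
from h import *
np.set_printoptions(precision=4,suppress=True)
p,d=read_camera("top");p=p[:,:,::-1].copy();W=cloud("top",d)
for c in R_:
    m=masks(p,c)>0; m[:195]=0;m[255:]=0;m[:,:260]=0;m[:,420:]=0
    k=m&(W[...,2]>.085);v,u=np.nonzero(k)
    if len(u):print(c,len(u),np.nanmedian(W[k][:,2]),onplane("top",u.mean(),v.mean(),.103))
E
```

```text
35.65 [ 0.53570561 -0.30251089  0.2355372 ] [-3.14108946e+00 -9.63211257e-05  1.70678840e+00] [-0.08765641  0.84220395 -0.8012663 ] 0.08529303821532963
red 98 0.10278838976845055 [0.4878 0.0499 0.103 ]
yellow 93 0.10280638935108563 [0.4679 0.1954 0.103 ]
green 93 0.10349349667614038 [0.4788 0.1238 0.103 ]
blue 98 0.10251513086255581 [ 0.5087 -0.0927  0.103 ]
```

View pics/s7.png

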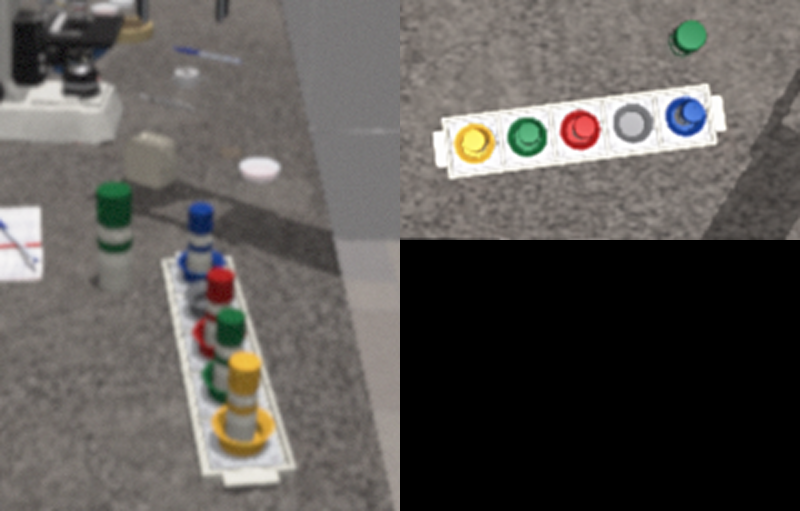

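All four vials are upright in their own colours, with cap tops at 0.103 m as at the start. Grey is empty and the larger green bottle hasn't moved.

```bash
python3 -c "
from bench import manip
print(manip.finish_job())"
```

```text
the job is handed in; nothing more can be done
None
```

I swapped the four vials round so each stands upright and fully down in the holder of its cap colour, let go of them all with the grey holder empty and the rack never approached, and handed the job in at about 36 s.

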